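Move the bench scraper to the spare swing hook and fold the empty hook away

ROBOT

A 6-joint arm with a two-finger parallel gripper is mounted at the origin on the work surface. World frame = base frame: x ahead of the robot, y to its left, z up, the work surface at z = 0. Lengths are in m, angles in rad, forces in N, time in s.
With the tool pointing down it reaches from about 0.25 to 0.725 m from the base axis. Payload 4 kg.
Tool frame: the origin (TCP) lies on the centre line of the jaws, within the pads' length; the fingertips stand bot.tcp_to_tips ahead of it and the grasp point (between the pads) lies 5 mm behind it (bot.tcp_to_tips is the distance from the TCP to the fingertips, in m); z points along the fingers, x is the direction in which the jaws open and shut, and the axes are right-handed (so a half turn about z gives the same grasp; the last joint's range is limited). The gripper opens to 85 mm and grips with 20 to 120 N. Pads are 22 mm wide; open, the fingers measure 114 mm over their backs; the gripper's body (76 mm by 85 mm) begins 54 mm behind the grasp point. The pads swing forward as they close: fully open they stand 13 mm farther back than shut.
Start: joints at [1.198, 0.241, 0.005, 1.335, 0, 1.571], TCP at [0.182, 0.466, 0.245] pointing down, gripper open.
Joint ranges: [-2.72, 2.72], [-1.05, 1.87], [-1.09, 1.28], [-1.99, 2.15], [-1.42, 1.44], [-3.14, 3.14]. Speed limits (rad/s): [2.79, 2.79, 3.14, 3.14, 3.14, 3.14].

INTERFACE

Orientations are given as a rotation vector (axis times angle).
In Python, from workcell import bot, cams, job gives the robot as it stands. The module is installed in compiled form; this text tells all that it offers.
- The arm moves only by the tool carry_out, never from a script. Its argument "steps" is a list of rows, each a list of 2 entries, a list of its own where there are three numbers: the shift along the tool's x, y, z in mm, then the turn about the tool's z in degrees. In form: [[[tx, ty, tz], spin], ...]. A call has 1 to 20 rows; each row is the pose to reach, as a shift and turn from the pose commanded when the call began, along the tool's axes at that moment; what a row does not reach only later rows make up. A row lasts 1/12 s, in which the tool goes at most 41.7 mm and 7.16 degrees, less where a joint would pass 70% of its speed; a pose out of reach is approached as far as the arm can. A call with a gripper value outside its range is refused whole. "jaw" is the closure in counts, from 0 (fully open) to 255 (shut), set as the call begins (left out, the last holds). The fingers move at their own pace and stop on an object; "force" is the grip in N (left out, the last holds). Time passes only in rows, so rows that repeat a pose let the fingers close. It gives the time, the measured TCP pose, the force and the opening at its end, in the units of the state.
- bot.sense(): the state, without advancing time (a new reading comes with each control period).
- cams.capture(name): name is "scene" or "top" or "wrist"; returns a dict with "frame" (420x560x3 uint8, red, green, blue), "camera_matrix" (3x3 intrinsics, pixels), "dist" ([k1, k2, p1, p2, k3] as OpenCV has them; the pictures are not rectified), "eye" and "attitude" of the camera in the world. Camera axes: x right, y down, z forward; pixel columns grow to the right and rows downward; lengths in m; the calibration is good to about 2 mm. A picture is of the moment at which its call begins. There is no depth.
- job.close_job(): hands the job in, once; it reports no verdict.
The state is a dict: "t": time; "q": joint angles; "joint_velocities": joint speeds; "joint_torque": joint torques, N m; "position": TCP position; "ee_rot": TCP orientation; "ft_force": force on the tool from outside, world axes, zero at the start; "torque": the same for the moment, N m; "width": finger opening in m.
Only numpy, scipy, OpenCV 4.12 (cv2) and the standard library are available. Lean on these libraries where they do the work, as an engineer would, in place of code of your own. Each camera call takes 0.05 s, during which the arm holds its last target.

TASK

Move the bench scraper over to the other hook on the splash panel: first swing the folded hook out and press it firmly against its open stop, then hang the scraper on it by its handle opening, and last swing the emptied hook back flat along the panel and press it firmly home. Push the hooks gently with shut fingertips rather than pinching or forcing them, keep the scraper off the bench, and leave everything else alone.

Things in the scene. Friction and masses are not known exactly. Their poses are not given: they have to be found in the camera images.
- plate_used: Dark steel plate, 50 x 65 mm, on the splash panel, with the upright hinge of the hook that holds the scraper at the start (left or right; the two hinges are 190 mm apart). Origin on the panel's front face at mid-height of the hook bar, 200 mm above the bench; x into the panel (away from the robot), y left along it, z up. Hinge axis at x = -14 mm, y = 0.
- plate_spare: The same plate, same axes, of the other hook, which is empty and folded at the start. Plates, hinge blocks and panel end 17 mm below the bar's centre (183 mm above the bench) and only the hinge caps under the bar's root rise higher, so fingertips can pass behind and beside a folded bar.
- hook_used: Steel swing hook, at the start open and carrying the scraper: bar 10 mm wide and high, reaching 96 mm from the hinge, swinging level. Origin on the hinge axis at mid-height of the bar; the bar runs along its own -y, z up. A round upright post, 12 mm thick, at y = -90 mm rises 16 mm above the bar's top. Folded, the bar points along the plate's -y; open, along the plate's -x.
- hook_spare: The same kind of hook, empty, at the start folded or up to 0.2 rad short of it. It opens by swinging its post away from the panel, through about 90 degrees. The hinge has dry friction: about 2.5 N at the post moves it, and it stays where it is left. Robot forces above 25 N on either hook, squeezing included, strain its hinge: push with shut fingertips, do not pinch.
- tip_used (a point): Top centre of hook_used's post, 90 mm from the hinge axis, 21 mm above the bar's centre. Stops: folded is about parallel to the panel, open about square to it, but each hook's stops are off by up to 0.14 rad either way and must be felt for.
- tip_spare (a point): Top centre of hook_spare's post, same offsets. Either hook is home once it has been pressed near the post against its stop (which gives about 1 mm at 5 N) with at least 10 N (12 to 17 N is good) for a third of a second.
- scraper: Bench scraper, 0.14 to 0.28 kg: black handle loop 46 mm wide (own y), 14 mm thick (own x), its opening 26 mm wide, 38 mm high; below, a shoulder 112 mm wide and a steel blade 110 mm wide. Origin: middle of the opening's top edge, where it rests on the bar; z up. Handle top z = +10 mm, opening's bottom edge -38 mm, blade's lower edge -126 mm. Hangs with own x along the bar.
- handle (a point): Where to grip the scraper from above: 12 mm below its origin, across its 46 mm width, a finger either side of the bar. It hangs 35 to 58 mm from the hinge axis. To pass the post, raise its origin 17 to 27 mm above the bar's top. Lower it onto the bar gently (under 25 N).
- scale: Kitchen scale, 150 x 190 x 43 mm, white over blue; origin under its centre. Bystander.
- pie_tin: Aluminium pie tin, 150 mm across, 30 mm high; origin under its centre. Bystander.
- jar: White plastic jar, 72 mm across, 100 mm high; origin under its centre. Bystander.
- weight: Brass weight, 48 mm across, 60 mm high; origin under its centre. Bystander.

How it is judged:
By the outcome, as a careful person would: the job done as asked, in the order asked, and still so for the second after the job is handed in, with the robot touching nothing.
It also fails if it takes over 72 s, if anything falls off the work surface, if the arm or the gripper's body presses on something with over 40 N, if the wrist force passes 120 N, or if a joint passes its speed limit or range.

## Working session

There is one attempt and no reset: what is moved stays moved. The work goes in short steps, Python scripts to look and compute and a tool call to move; the robot and the scene stay as the last step left them, time stands still between calls to the robot, and variables do not carry over. Pictures are saved under pics/ and viewed, and the job is handed in when it is done.

Besides the shell and the picture viewer there is one more tool, called after "Call:" as name(argument=value, ...) on one line, values as JSON. carry_out: Moves the arm, as the interface text tells. Its arguments: {"type":"object","properties":{"steps":{"type":"array","items":{"type":"array"}},"jaw":{"type":"number"},"force":{"type":"number"}},"required":["steps"]}

```bash
mkdir -p pics; ls; cat > h.py <<'E'
import numpy as np, cv2, pickle
from workcell import bot, cams, job
from scipy.spatial.transform import Rotation as R
def snap(n,f):
    c=cams.capture(n); cv2.imwrite(f'pics/{f}.png',c['frame'][:,:,::-1]); pickle.dump(c,open(f'pics/{f}.pkl','wb')); return c
def att(c):
    a=np.array(c['attitude'],float)
    return a if a.shape==(3,3) else R.from_rotvec(a).as_matrix()
def ray(c,u,v):
    p=cv2.undistortPoints(np.array([[[u,v]]],float),np.array(c['camera_matrix']),np.array(c['dist']))[0,0]
    d=att(c)@np.array([p[0],p[1],1]); return np.array(c['eye']),d/np.linalg.norm(d)
def onz(c,u,v,z):
    e,d=ray(c,u,v); return e+d*(z-e[2])/d[2]
def tri(c1,p1,c2,p2):
    e1,d1=ray(c1,*p1); e2,d2=ray(c2,*p2)
    A=np.stack([d1,-d2],1); s=np.linalg.lstsq(A,e2-e1,rcond=None)[0]
    a=e1+s[0]*d1;b=e2+s[1]*d2; return (a+b)/2,np.linalg.norm(a-b)
def proj(c,P):
    M=att(c).T; rv=cv2.Rodrigues(M)[0]; t=-M@np.array(c['eye'])
    return cv2.projectPoints(np.array(P,float).reshape(-1,1,3),rv,t,np.array(c['camera_matrix']),np.array(c['dist']))[0][:,0]
def ld(f): return pickle.load(open(f'pics/{f}.pkl','rb'))
E
python3 - <<'E'
from h import *
for n in ['scene','top','wrist']:
    c=snap(n,n+'0'); print(n,c['eye'],np.round(att(c),3).tolist(),np.array(c['camera_matrix']).tolist(),c['dist'])
print(bot.sense(),bot.tcp_to_tips)
E
```

```text
pics
scene [ 1.05171162 -0.38330184  0.80139009] [[0.588, 0.536, -0.606], [0.809, -0.404, 0.428], [-0.016, -0.741, -0.671]] [[410.93447647277935, 0.0, 280.1472073542842], [0.0, 410.93447647277935, 213.8138682402489], [0.0, 0.0, 1.0]] [-0.00325765  0.          0.          0.          0.        ]
top [0.39658914 0.02885648 1.01184415] [[0.012, -0.995, 0.096], [-1.0, -0.012, 0.002], [-0.001, -0.096, -0.995]] [[386.3914397922053, 0.0, 273.4389083376556], [0.0, 386.3914397922053, 201.89781913201034], [0.0, 0.0, 1.0]] [-0.10773656  0.          0.          0.          0.        ]
wrist [0.11193621 0.4926229  0.37390397] [[0.365, 0.891, 0.269], [0.931, -0.348, -0.107], [-0.002, 0.29, -0.957]] [[309.88124501804543, 0.0, 277.57350784986494], [0.0, 309.88124501804543, 214.18711895388327], [0.0, 0.0, 1.0]] [0.00954646 0.         0.         0.         0.        ]
{'t': 0.15, 'q': array([ 1.19798936e+00,  2.41254717e-01,  4.05551114e-03,  1.33516896e+00,
       -2.04056229e-06,  1.57078858e+00]), 'joint_velocities': array([-0.00219303, -0.00294005,  0.0029435 , -0.00031743, -0.00041663,
       -0.00046188]), 'joint_torque': array([ 2.04069725e-04, -3.72634578e+01,  2.52639216e+01,  1.23988875e-02,
       -8.55642384e-06, -8.15769340e-06]), 'position': array([0.18195793, 0.46524978, 0.24461837]), 'ee_rot': array([ 2.59390958e+00,  1.77077815e+00, -2.03680236e-03]), 'ft_force': array([0.39263166, 0.17577803, 0.15867665]), 'torque': array([ 0.0099031 ,  0.00569063, -0.02504119]), 'width': 0.08559606332717846} 0.014
```

View pics/scene0.png

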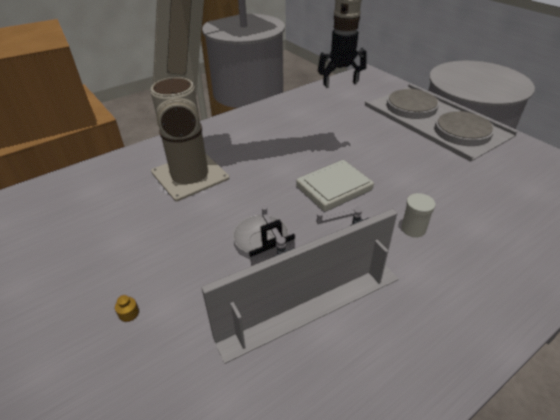

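View pics/top0.png

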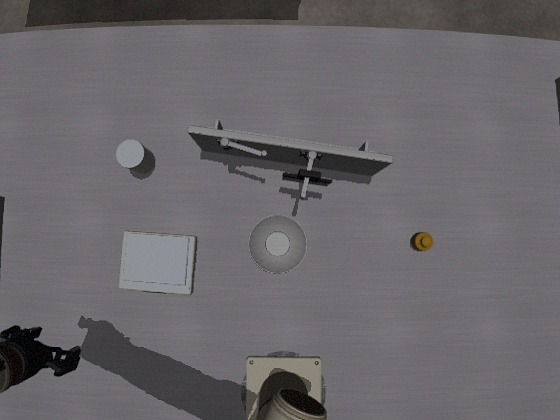

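View pics/wrist0.png

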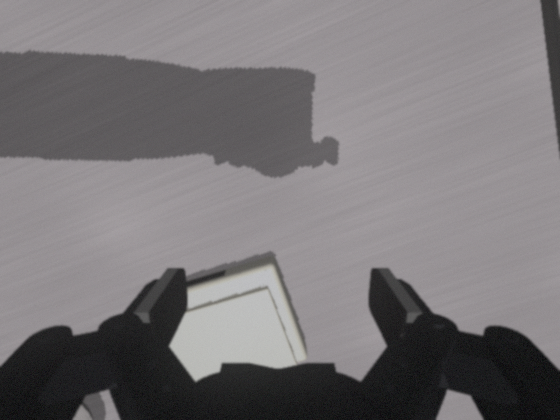

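The top view shows the spare hook on the left, with its hinge near (224,142) and post near (264,153), roughly folded. The used hook on the right is open, with the scraper at about (306,178) and its tip near (304,195). I'll zoom in on both views.

```bash
python3 - <<'E'
import cv2
a=cv2.imread('pics/top0.png')[110:220,180:400]
cv2.imwrite('pics/top0z.png',cv2.resize(a,None,fx=3.6,fy=3.6,interpolation=cv2.INTER_CUBIC))
a=cv2.imread('pics/scene0.png')[190:340,200:410]
cv2.imwrite('pics/scene0z.png',cv2.resize(a,None,fx=3.6,fy=3.6,interpolation=cv2.INTER_CUBIC))
E
```

```text
(no output)
```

View pics/top0z.png

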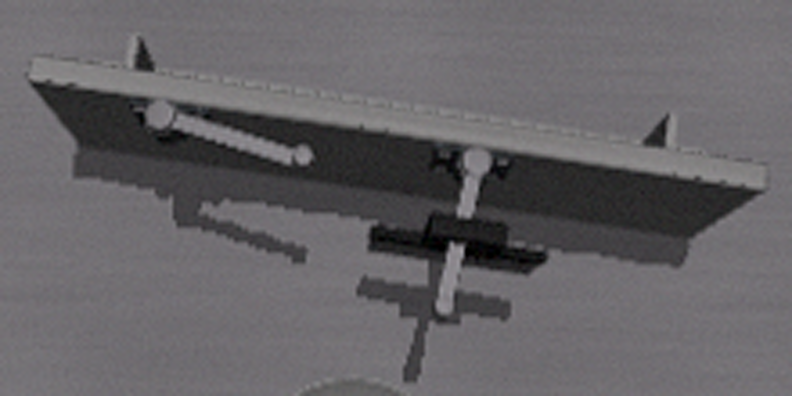

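View pics/scene0z.png

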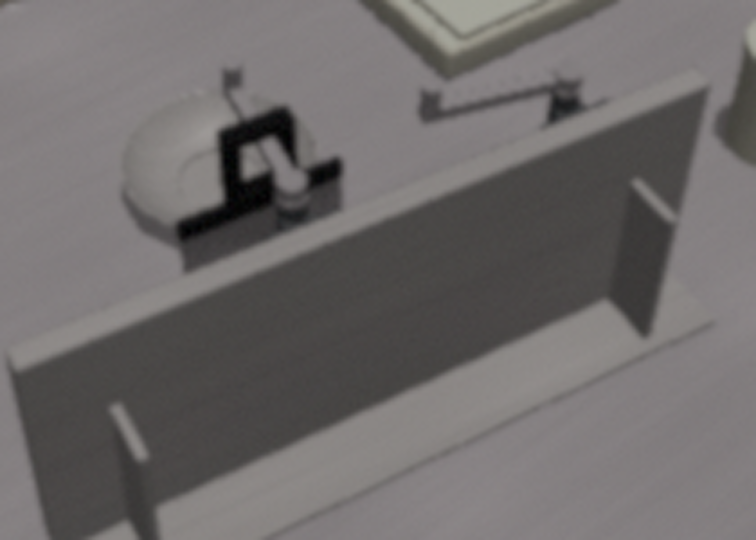

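```bash
cat > m.py <<'E'
from h import *
c=ld('top0'); s=ld('scene0')
P=lambda x,y:(180+x/3.6,110+y/3.6)
Q=lambda x,y:(200+x/3.6,190+y/3.6)
hs=onz(c,*P(160,114),.21); ts=onz(c,*P(303,154),.221); hu=onz(c,*P(477,160),.21); tu=onz(c,*P(445,307),.221)
print('hs',hs,'ts',ts,np.linalg.norm((hs-ts)[:2]));print('hu',hu,'tu',tu,np.linalg.norm((hu-tu)[:2]),'hh',np.linalg.norm((hs-hu)[:2]))
y=hs-hu; print('panel y ang',np.degrees(np.arctan2(y[1],y[0])))
print('panel top', onz(c,*P(30,75),.183),onz(c,*P(768,185),.183))
for n,v in (('s',ts-hs),('u',tu-hu)): print(n,np.degrees(np.arctan2(v[1],v[0])))
print('handle',onz(c,*P(430,225),.215),onz(c,*P(508,232),.215))
print('blade',onz(c,*P(370,240),.16),onz(c,*P(547,260),.16))
print('tri',tri(c,P(303,154),s,Q(431,94)),tri(c,P(445,307),s,Q(232,72)))
print('proj',[ (proj(s,p)[0]-[200,190])*3.6 for p in (hs,ts,hu,tu)])
E
python3 m.py
```

```text
hs [0.60127123 0.136231   0.21      ] ts [0.57547678 0.05106406 0.221     ] 0.08898742021736665
hu [ 0.57568297 -0.05090158  0.21      ] tu [ 0.4872409  -0.03152059  0.221     ] 0.09054073111893245 hh 0.18887393283970244
panel y ang 82.21374124757152
panel top [0.63231957 0.22094156 0.183     ] [ 0.56923866 -0.23242991  0.183     ]
s -106.84994934406117
u 167.63971590597714
handle [ 0.53572254 -0.02308552  0.215     ] [ 0.53221266 -0.06845467  0.215     ]
blade [0.53544254 0.01047287 0.16      ] [ 0.52433681 -0.09940626  0.16      ]
tri (array([0.57767195, 0.05218562, 0.2143121 ]), np.float64(0.0022860805107683953)) (array([ 0.48937081, -0.03020328,  0.21307856]), np.float64(0.004555167593222002))
proj [array([561.02526298,  63.97162841]), array([425.70966137,  84.57477277]), array([284.8394868, 172.9942372]), array([223.7917523 ,  61.25062885])]
```

```bash
cat >> m.py <<'E'
print('--scene')
for n,q,z in (('hs',(567,75),.21),('ts',(431,92),.221),('hu',(290,175),.21),('tu',(232,71),.221)): print(n,onz(s,*Q(*q),z))
print('scene panel top front?',onz(s,*Q(697,75),.183),onz(s,*Q(12,355),.183))
b=bot.sense(); M=R.from_rotvec(b['ee_rot']).as_matrix(); print(M)
E
python3 m.py|sed -n '/--/,$p'
```

```text
--scene
hs [0.61067172 0.13211293 0.21      ]
ts [0.58225496 0.04937837 0.221     ]
hu [ 0.57868267 -0.04951604  0.21      ]
tu [ 0.49741963 -0.03256215  0.221     ]
scene panel top front? [0.6392042  0.22015503 0.183     ] [ 0.57594909 -0.22709589  0.183     ]
[[ 3.64223353e-01  9.31311454e-01 -5.70610118e-04]
 [ 9.31310302e-01 -3.64223800e-01 -1.46460534e-03]
 [-1.57183352e-03  2.02838737e-06 -9.99998765e-01]]
```

Call:
carry_out(steps=[[[0, 0, -30], 0], [[-20, 30, -70], -3], [[-50, 70, -100], -6], [[-80, 120, -115], -9], [[-110, 170, -115], -9], [[-140, 215, -115], -9], [[-170, 260, -115], -9], [[-195, 300, -115], -9], [[-220, 340, -115], -9], [[-240, 370, -115], -9], [[-260, 400, -115], -9], [[-272, 420, -115], -9], [[-279, 429, -115], -9], [[-279, 429, -115], -9], [[-279, 429, -115], -9], [[-279, 429, -115], -9]], jaw=255, force=30)

```text
t: 1.48
position: [0.4805, 0.0479, 0.3593]
ee_rot: [-2.451, -1.963, 0.002]
ft_force: [-0.3, 0.4, -0.0]
width: 0.0001
```

```bash
python3 - <<'E'
from h import *
c=snap('wrist','w1'); b=bot.sense(); print(b['t'],b['position'],b['q'],R.from_rotvec(b['ee_rot']).as_matrix().round(3),c['eye'],b['ft_force'])
E
```

```text
1.5333 [0.47990516 0.04902581 0.3596578 ] [1.01531961e-01 1.88462333e-01 2.32676093e-01 1.61674970e+00
 4.53517185e-04 3.19182558e-01] [[ 0.216  0.976 -0.002]
 [ 0.976 -0.216  0.   ]
 [-0.    -0.002 -1.   ]] [0.40744117 0.06434096 0.48888007] [ 0.3730242   0.40042102 -0.05254331]
```

View pics/w1.png

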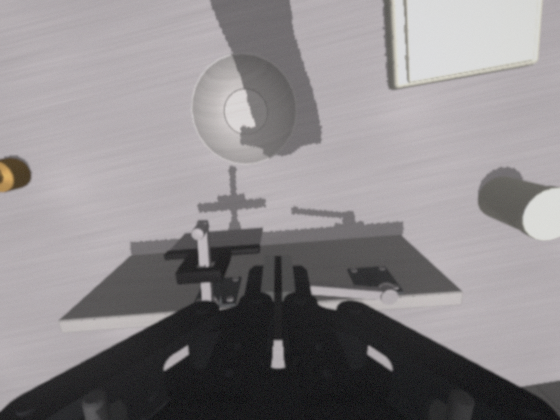

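The wrist view is turned half round. It shows the used post top at (198,233) and the spare hinge cap at (390,293); the spare post is hidden behind the fingers.

```bash
python3 - <<'E'
from h import *
c=ld('w1')
im=cv2.imread('pics/w1.png'); cv2.imwrite('pics/w1z.png',cv2.resize(im[200:340,50:480],None,fx=1.85,fy=1.85,interpolation=cv2.INTER_CUBIC))
print('tu',onz(c,198,233,.221),'hs',onz(c,390,293,.212))
print('handle ends',onz(c,178,277,.215),onz(c,222,281,.215),onz(c,222,270,.215))
for p,z in (((.5755,.051,.221),0),((.582,.049,.221),0),((.605,.134,.212),0),((.577,-.05,.21),0),((.49,-.031,.221),0)): print(proj(c,p))
E
```

```text
tu [ 0.48763307 -0.02864001  0.221     ] hs [0.59434329 0.1385275  0.212     ]
handle ends [ 0.52921733 -0.06317004  0.215     ] [ 0.54291293 -0.02225067  0.215     ] [ 0.53136917 -0.01903998  0.215     ]
[[301.80471533 298.43170559]]
[[301.11559247 304.4733456 ]]
[[386.79377046 302.89826785]]
[[205.82335113 312.62008667]]
[[196.2858041  235.88343111]]
```

View pics/w1z.png

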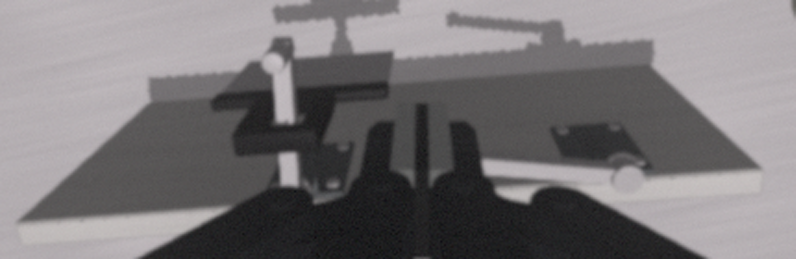

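Call:
carry_out(steps=[[[8, 30, 10], 2], [[16, 60, 30], 4], [[24, 90, 50], 4.5], [[30, 116, 80], 4.5], [[30, 118, 100], 4.5], [[30, 118, 125], 4.5], [[30, 118, 145], 4.5], [[30, 118, 155], 4.5], [[30, 118, 155], 4.5], [[30, 118, 155], 4.5]])

```text
t: 2.37
position: [0.6013, 0.0548, 0.2058]
ee_rot: [-2.521, -1.874, 0.0]
ft_force: [-0.4, 0.0, 0.3]
width: 0.0002
```

```bash
python3 - <<'E'
from h import *
c=snap('top','t2'); s=snap('scene','s2');b=bot.sense(); print(b['t'],b['position'],R.from_rotvec(b['ee_rot']).as_matrix().round(3),b['ft_force'])
a=cv2.imread('pics/t2.png')[110:220,180:400]
a=cv2.resize(a,None,fx=3.6,fy=2.7,interpolation=cv2.INTER_CUBIC)
d=cv2.imread('pics/s2.png')[150:270,230:450]
d=cv2.resize(d,None,fx=3.6,fy=2.5,interpolation=cv2.INTER_CUBIC)
cv2.imwrite('pics/v2.png',cv2.vconcat([a,d]))
E
```

```text
2.4667 [0.60247922 0.05434542 0.20743356] [[ 0.289  0.957  0.003]
 [ 0.957 -0.289  0.   ]
 [ 0.001  0.003 -1.   ]] [-0.35154574  0.05356322  1.11641104]
```

View pics/v2.png

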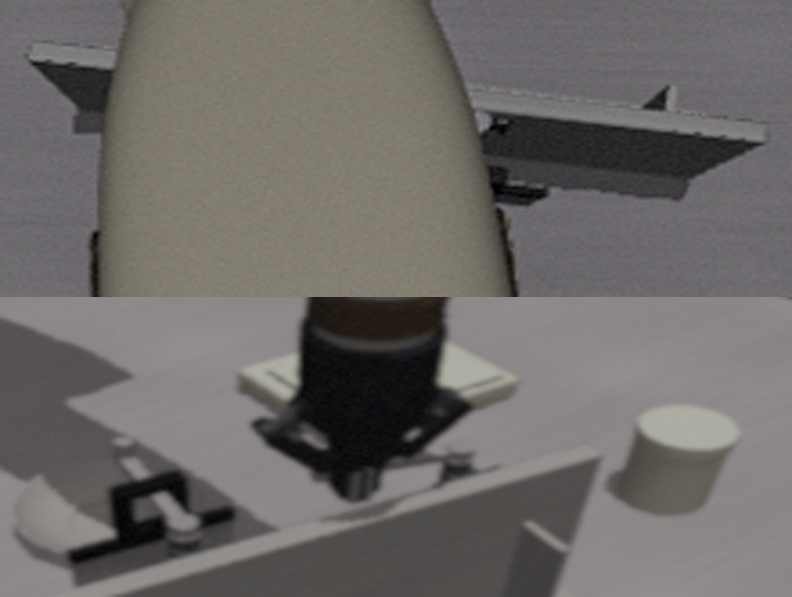

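```bash
cat > arc.py <<'E'
from h import *
def d(a): a=np.radians(a); return np.array([np.cos(a),np.sin(a)])
def rows(H,r,n,b0,betas,cur,yang,ycmd,yoff=90):
    """tool rows: cur xy, tool y angle yang(deg) at call start; want tool y at beta+yoff"""
    X,Y=d(yang+90),d(yang)
    out=[]
    for b in betas:
        c=H+r*d(b)+n*d(b+90); v=(c-cur)*1000
        out.append([[round(float(v@X),1),round(float(v@Y),1),0],round(float(yang-(b+yoff)),1)])
    return out
E
python3 - <<'E'
from arc import *
r=rows(np.array([.600,.136]),.080,.016,-107,list(range(-106,-179,-4)),np.array([.6013,.0545]),-16.8,0)
print(r)
E
```

```text
[[[-2.1, -7.7, 0], -0.8], [[-3.1, -13.3, 0], 3.2], [[-3.7, -19.0, 0], 7.2], [[-3.9, -24.6, 0], 11.2], [[-3.8, -30.3, 0], 15.2], [[-3.2, -36.0, 0], 19.2], [[-2.2, -41.6, 0], 23.2], [[-0.8, -47.1, 0], 27.2], [[0.9, -52.6, 0], 31.2], [[3.1, -57.8, 0], 35.2], [[5.5, -63.0, 0], 39.2], [[8.4, -67.9, 0], 43.2], [[11.6, -72.6, 0], 47.2], [[15.0, -77.1, 0], 51.2], [[18.9, -81.4, 0], 55.2], [[22.9, -85.3, 0], 59.2], [[27.3, -89.0, 0], 63.2], [[31.9, -92.3, 0], 67.2], [[36.7, -95.4, 0], 71.2]]
```

Call:
carry_out(steps=[[[-1, -4, 1], 0], [[-2, -8, 1], 0], [[-3, -13, 1], 3], [[-3.5, -19, 1], 7], [[-4, -24.5, 1], 11]])

```text
t: 2.88
position: [0.5782, 0.0571, 0.2058]
ee_rot: [2.692, 1.616, 0.007]
ft_force: [2.7, 1.0, -0.3]
width: -0.0003
```

```bash
python3 - <<'E'
from h import *
s=snap('scene','s3');b=bot.sense(); print(b['t'],b['position'],b['ft_force'])
d=cv2.imread('pics/s3.png')[170:250,270:390]
cv2.imwrite('pics/v3.png',cv2.resize(d,None,fx=6,fy=6,interpolation=cv2.INTER_CUBIC))
E
```

```text
2.9333 [0.57709465 0.05725152 0.20581003] [ 0.59867196  1.40436465 -0.97569338]
```

View pics/v3.png

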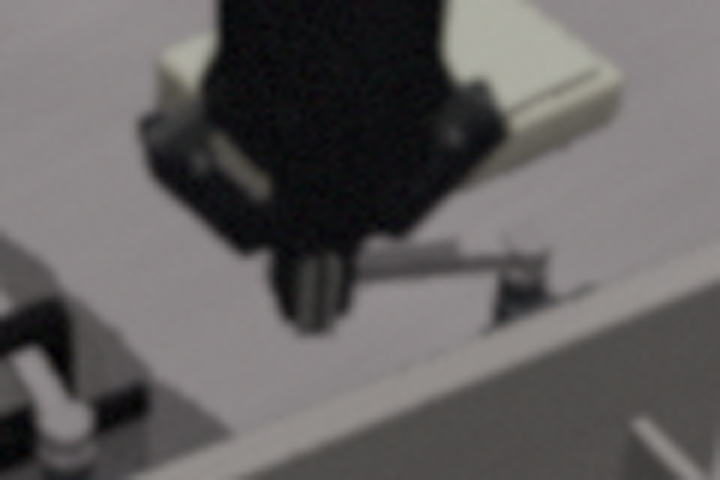

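```bash
python3 - <<'E'
from arc import *
r=rows(np.array([.600,.136]),.080,.016,-107,list(range(-122,-177,-4)),np.array([.5774,.0572]),-27.8,0)
print(r)
E
```

```text
[[[-0.7, -6.7, 0], 4.2], [[-1.2, -12.3, 0], 8.2], [[-1.3, -18.0, 0], 12.2], [[-1.0, -23.7, 0], 16.2], [[-0.4, -29.4, 0], 20.2], [[0.7, -35.0, 0], 24.2], [[2.2, -40.5, 0], 28.2], [[4.0, -45.9, 0], 32.2], [[6.2, -51.1, 0], 36.2], [[8.8, -56.2, 0], 40.2], [[11.7, -61.1, 0], 44.2], [[15.0, -65.7, 0], 48.2], [[18.6, -70.2, 0], 52.2], [[22.4, -74.3, 0], 56.2]]
```

Call:
carry_out(steps=[[[-1, -6.5, 0], 4], [[-1, -12, 0], 8], [[-1, -18, 0], 12], [[-1, -23.5, 0], 16], [[-0.5, -29.5, 0], 20], [[0.5, -35, 0], 24], [[2, -40.5, 0], 28], [[4, -46, 0], 32], [[6, -51, 0], 36], [[9, -56, 0], 40], [[11.5, -61, 0], 44], [[15, -65.5, 0], 48], [[18.5, -70, 0], 52], [[22.5, -74, 0], 56], [[22.5, -74, 0], 56]])

```text
t: 4.18
position: [0.5219, 0.1115, 0.2051]
ee_rot: [3.137, 0.169, 0.001]
ft_force: [-0.3, -0.4, 0.1]
width: 0.0002
```

```bash
python3 - <<'E'
from h import *
s=snap('scene','s4');b=bot.sense(); print(b['t'],b['position'],b['ft_force'],R.from_rotvec(b['ee_rot']).as_matrix().round(3))
d=cv2.imread('pics/s4.png')[170:250,250:390]
cv2.imwrite('pics/v4.png',cv2.resize(d,None,fx=5,fy=5,interpolation=cv2.INTER_CUBIC))
E
```

```text
4.2333 [0.52206145 0.1115028  0.20496424] [-0.46044065 -0.51263365 -0.26851383] [[ 0.994  0.11   0.001]
 [ 0.11  -0.994  0.   ]
 [ 0.001 -0.    -1.   ]]
```

View pics/v4.png

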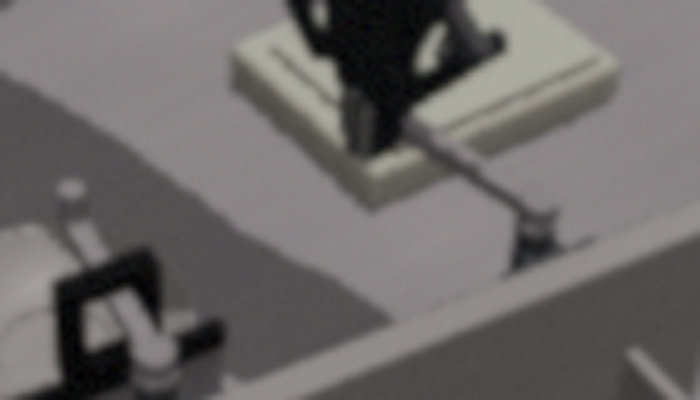

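```bash
python3 - <<'E'
from arc import *
r=rows(np.array([.600,.136]),.080,.016,-107,list(range(-176,-200,-2)),np.array([.5220,.1113]),-83.9,0)
print(r)
E
```

```text
[[[-0.3, -3.2, 0], 2.1], [[-0.8, -6.0, 0], 4.1], [[-1.1, -8.9, 0], 6.1], [[-1.3, -11.7, 0], 8.1], [[-1.4, -14.5, 0], 10.1], [[-1.4, -17.4, 0], 12.1], [[-1.3, -20.2, 0], 14.1], [[-1.1, -23.1, 0], 16.1], [[-0.8, -25.9, 0], 18.1], [[-0.4, -28.7, 0], 20.1], [[0.0, -31.5, 0], 22.1], [[0.6, -34.3, 0], 24.1]]
```

Call:
carry_out(steps=[[[-0.5, -3, 0], 2], [[-1, -6, 0], 4], [[-1, -9, 0], 6]])

```text
t: 4.48
position: [0.5199, 0.1192, 0.2046]
ee_rot: [3.14, 0.004, -0.0]
ft_force: [-1.2, -3.3, 1.2]
width: -0.0001
```

Call:
carry_out(steps=[[[0, -1.5, 0], 1], [[0, -3, 0], 2], [[0, -3, 0], 2]])

```text
t: 4.73
position: [0.5201, 0.123, 0.2043]
ee_rot: [3.141, -0.05, -0.001]
ft_force: [-0.6, -3.0, 0.3]
width: -0.0
```

Call:
carry_out(steps=[[[0, -1.5, 0], 1], [[0, -3, 0], 2], [[0, -3, 0], 2]])

```text
t: 4.98
position: [0.5204, 0.1264, 0.2043]
ee_rot: [-3.14, 0.106, 0.0]
ft_force: [-1.3, -2.5, 0.6]
width: 0.0003
```

Call:
carry_out(steps=[[[0, -1.5, 0], 1], [[0, -3, 0], 2], [[0, -3, 0], 2]])

```text
t: 5.23
position: [0.5206, 0.1295, 0.2042]
ee_rot: [-3.137, 0.162, -0.0]
ft_force: [-1.7, -2.0, 0.1]
width: 0.0002
```

Call:
carry_out(steps=[[[0, -1, 0], 0.5], [[0, -2, 0], 1], [[0, -2, 0], 1]])

```text
t: 5.48
position: [0.5208, 0.1314, 0.2043]
ee_rot: [-3.136, 0.188, -0.0]
ft_force: [0.0, -1.0, 0.4]
width: -0.0001
```

Call:
carry_out(steps=[[[0, -1, 0], 0.5], [[0, -2, 0], 1], [[0, -2, 0], 1]])

```text
t: 5.73
position: [0.521, 0.1333, 0.2043]
ee_rot: [3.134, -0.216, -0.0]
ft_force: [-0.5, -2.4, 0.2]
width: -0.0001
```

Call:
carry_out(steps=[[[0, -1, 0], 0.5], [[0, -2, 0], 1], [[0, -2, 0], 1]])

```text
t: 5.98
position: [0.5209, 0.134, 0.2041]
ee_rot: [3.129, -0.245, -0.001]
ft_force: [-2.4, -5.6, 1.6]
width: -0.0
```

Call:
carry_out(steps=[[[0, -1, 0], 0.5], [[0, -2, 0], 1], [[0, -2, 0], 1]])

```text
t: 6.23
position: [0.5208, 0.1347, 0.204]
ee_rot: [3.124, -0.273, -0.002]
ft_force: [-1.6, -8.8, 2.3]
width: 0.0001
```

Call:
carry_out(steps=[[[0, -1, 0], 0.5], [[0, -2, 0], 1], [[0, -2, 0], 1]])

```text
t: 6.48
position: [0.5207, 0.1353, 0.2038]
ee_rot: [3.119, -0.301, -0.003]
ft_force: [-3.5, -11.9, 1.8]
width: -0.0
```

Call:
carry_out(steps=[[[0, -1, 0], 0], [[0, -1.5, 0], 0], [[0, -1.5, 0], 0], [[0, -1.5, 0], 0], [[0, -1.5, 0], 0], [[0, -1.5, 0], 0], [[0, -1.5, 0], 0], [[0, -1.5, 0], 0]])

```text
t: 7.15
position: [0.5207, 0.1357, 0.2037]
ee_rot: [3.117, -0.302, -0.004]
ft_force: [-3.1, -15.6, 3.0]
width: 0.0002
```

Call:
carry_out(steps=[[[0, 5, 0], 0], [[0, 15, 0], 0], [[0, 15, -30], 0], [[0, 15, -70], 0], [[0, 15, -110], 0], [[0, 15, -150], 0], [[0, 15, -155], 0]])

```text
t: 7.73
position: [0.5217, 0.127, 0.3677]
ee_rot: [-3.121, 0.296, -0.021]
ft_force: [-0.3, -0.3, 1.4]
width: -0.0
```

```bash
python3 - <<'E'
from h import *
c=ld('w1'); print('handle w1',onz(c,199.7,276.8,.215))
w=snap('wrist','w5');s=snap('scene','s5');t=snap('top','t5');b=bot.sense(); print(b['t'],b['position'],b['ft_force'],R.from_rotvec(b['ee_rot']).as_matrix().round(3),b['q'])
d=cv2.imread('pics/s5.png')[190:310,240:400]
cv2.imwrite('pics/v5.png',cv2.vconcat([cv2.resize(d,(560,420)),]))
E
```

```text
handle w1 [ 0.53367813 -0.04235821  0.215     ]
7.8833 [0.51987558 0.12636441 0.35981381] [-0.38424287 -0.29954428 -1.12849129] [[ 0.982 -0.188  0.002]
 [-0.188 -0.982  0.002]
 [ 0.002 -0.002 -1.   ]] [2.37884802e-01 2.96986750e-01 3.74559889e-01 1.64568350e+00
 1.03081354e-03 1.99802584e+00]
```

View pics/v5.png

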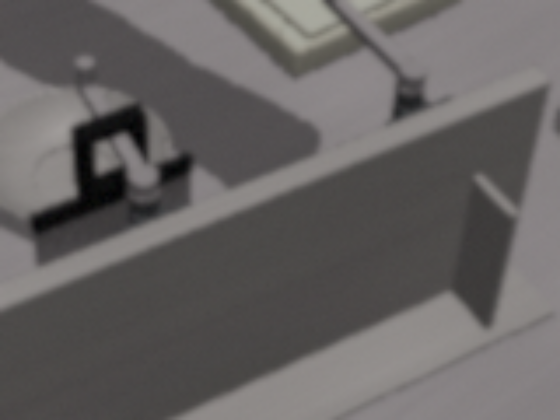

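View pics/w5.png

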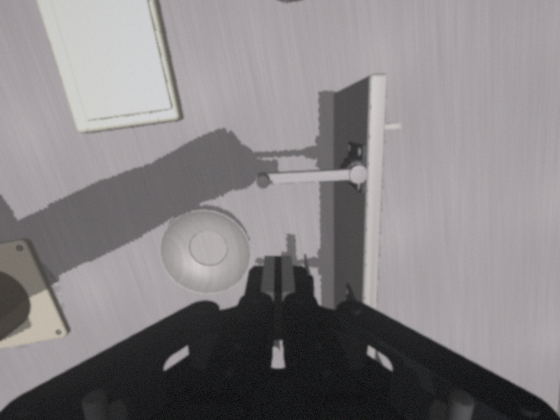

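View pics/t5.png

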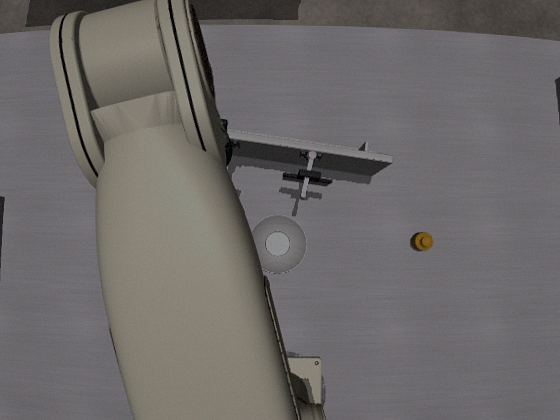

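```bash
python3 - <<'E'
from h import *
w=ld('w5')
a=onz(w,358,174,.21);b=onz(w,263,181,.221);print(a,b,np.linalg.norm((a-b)[:2]),np.degrees(np.arctan2(*(b-a)[[1,0]])))
i1=onz(w,276,177.5,.205);i2=onz(w,345,174,.205);print('bar ang',np.degrees(np.arctan2(*(i1-i2)[[1,0]])),i1,i2)
im=cv2.imread('pics/w5.png')[140:220,230:400];cv2.imwrite('pics/w5z.png',cv2.resize(im,None,fx=4.6,fy=4.6,interpolation=cv2.INTER_CUBIC))
E
```

```text
[0.60123999 0.13935025 0.21      ] [0.51355525 0.15172717 0.221     ] 0.08855394910233014 171.96563496077866
bar ang 171.908983837153 [0.52527657 0.14992134 0.205     ] [0.59028221 0.14068007 0.205     ]
```

View pics/w5z.png

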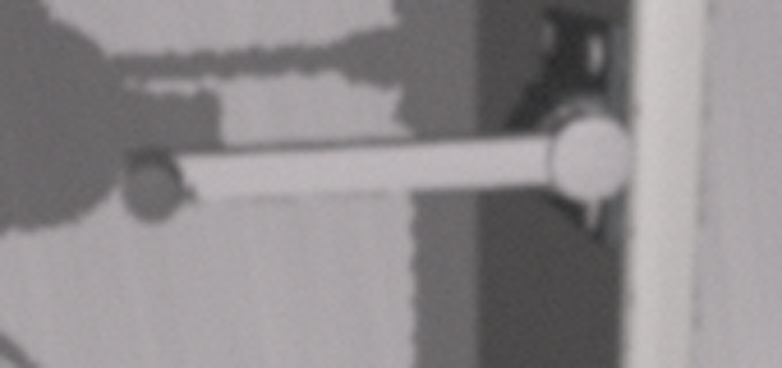

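```bash
python3 - <<'E'
from h import *
w=ld('w1'); t=ld('t5')
q=lambda x,y:(50+x/1.85,200+y/1.85)
for z in (.155,.165):
  a=onz(w,*q(212,105),z);b=onz(w,*q(388,93),z);print(a,b,np.linalg.norm(a-b),np.degrees(np.arctan2(*(b-a)[[1,0]])))
a=onz(w,*q(236,154),.215);b=onz(w,*q(316,148),.215);print(a,b,np.linalg.norm(a-b),np.degrees(np.arctan2(*(b-a)[[1,0]])))
im=cv2.imread('pics/t5.png')[140:210,265:345];cv2.imwrite('pics/t5z.png',cv2.resize(im,None,fx=8,fy=8,interpolation=cv2.INTER_CUBIC))
E
```

```text
[ 0.52725382 -0.09828433  0.155     ] [0.54366083 0.01240554 0.155     ] 0.11189923187395122 81.56871806558094
[ 0.52366532 -0.09341356  0.165     ] [0.53958093 0.01396105 0.165     ] 0.10854775206563527 81.56871806558097
[ 0.5356721 -0.0656929  0.215    ] [ 0.54159621 -0.02309817  0.215     ] 0.04300472678476167 82.0820410847207
```

View pics/t5z.png

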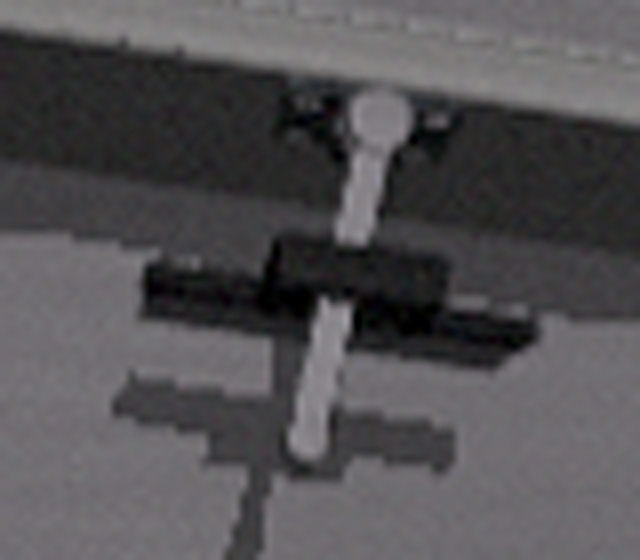

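Call:
carry_out(steps=[[[4, 13, 0], -7], [[8, 27, 0], -14], [[12, 42, 0], -21], [[16, 58, 0], -28], [[20, 74, 0], -35], [[24, 90, 0], -42], [[28, 106, 0], -49], [[32, 120, 0], -56], [[36, 134, 0], -63], [[40, 146, 0], -70], [[43, 156, 0], -77], [[45, 163, 20], -84], [[46, 165, 45], -91], [[46, 165, 70], -93], [[46, 165, 90], -93], [[46, 165, 90], -93]], jaw=0)

```text
t: 9.22
position: [0.5296, -0.0444, 0.2621]
ee_rot: [-2.361, -2.057, 0.014]
ft_force: [-0.7, -0.2, -0.7]
width: 0.0855
```

```bash
python3 - <<'E'
from h import *
w=snap('wrist','w6');s=snap('scene','s6');b=bot.sense(); print(b['t'],b['position'],b['ft_force'],R.from_rotvec(b['ee_rot']).as_matrix().round(3),b['q'],b['width'])
d=cv2.imread('pics/s6.png')[170:290,210:370]
cv2.imwrite('pics/v6.png',cv2.hconcat([cv2.resize(d,(400,300)),cv2.resize(cv2.imread('pics/w6.png'),(400,300))]))
E
```

```text
9.3167 [ 0.53216393 -0.04459653  0.26732532] [-0.11550007 -0.1480378   0.8640233 ] [[ 0.137  0.991 -0.005]
 [ 0.991 -0.137  0.001]
 [ 0.    -0.005 -1.   ]] [-8.38407447e-02  3.04778194e-01  1.48426184e-01  1.41923298e+00
  4.31391316e-04  5.33925289e-02] 0.08550389213901166
```

View pics/v6.png

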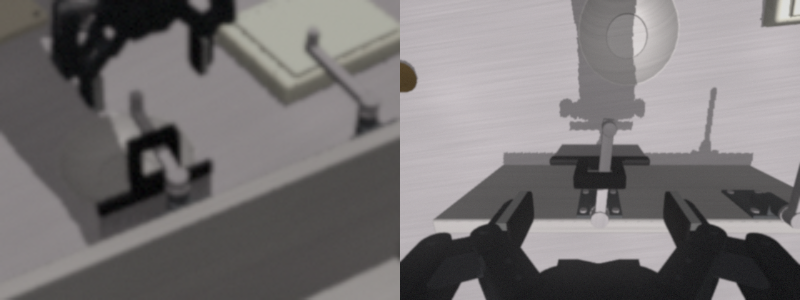

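```bash
python3 - <<'E'
from h import *
w=ld('w6')
im=cv2.imread('pics/w6.png')[190:320,210:360];cv2.imwrite('pics/w6z.png',cv2.resize(im,None,fx=5,fy=4.5,interpolation=cv2.INTER_CUBIC))
E
```

```text
(no output)
```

View pics/w6z.png

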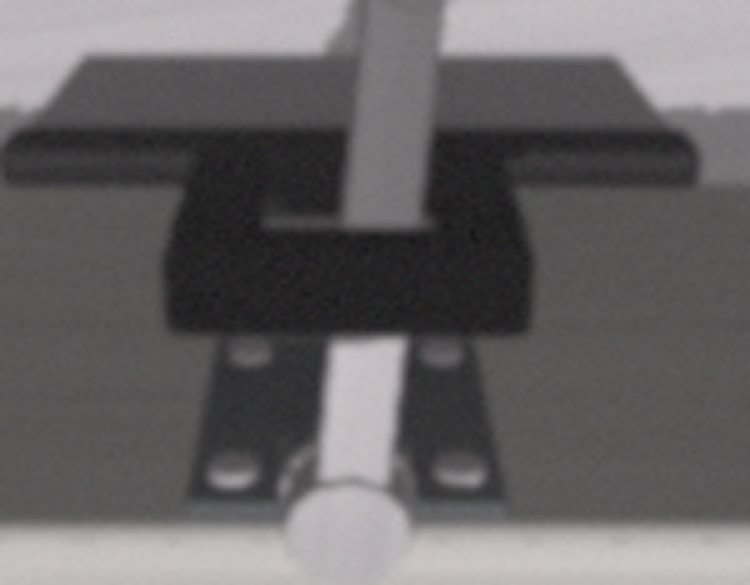

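```bash
python3 - <<'E'
from h import *
w=ld('w6'); q=lambda x,y:(210+x/5,190+y/4.5)
print('far edge L,R',onz(w,*q(170,330),.215),onz(w,*q(528,332),.215),'near',onz(w,*q(168,262),.215),onz(w,*q(530,262),.215))
print('hinge',onz(w,*q(348,530),.21),'bar',onz(w,*q(366,345),.205),onz(w,*q(400,50),.205))
print('tip',onz(w,(609-400)*1.4,128*1.4,.221))
E
```

```text
far edge L,R [ 0.53630628 -0.06637461  0.215     ] [ 0.54274744 -0.02212211  0.215     ] near [ 0.52627179 -0.06492722  0.215     ] [ 0.53239132 -0.0207928   0.215     ]
hinge [ 0.57387386 -0.04904697  0.21      ] bar [ 0.54672114 -0.04289474  0.205     ] [ 0.5030829  -0.03279883  0.205     ]
tip [ 0.48687374 -0.02989558  0.221     ]
```

Call:
carry_out(steps=[[[0, 1, 15], 0], [[0, 1, 35], 0], [[0, 1, 55], 0], [[0, 1, 70], 0], [[0, 1, 80], 0], [[0, 1, 82], 0], [[0, 1, 82], 0], [[0, 1, 82], 0]])

```text
t: 9.98
position: [0.5353, -0.045, 0.1886]
ee_rot: [2.367, 2.063, 0.003]
ft_force: [0.0, 0.2, 0.2]
width: 0.0854
```

```bash
python3 - <<'E'
from h import *
w=snap('wrist','w7');s=snap('scene','s7');b=bot.sense(); print(b['t'],b['position'],b['ft_force'])
d=cv2.imread('pics/s7.png')[170:290,210:370]
cv2.imwrite('pics/v7.png',cv2.hconcat([cv2.resize(d,(400,300)),cv2.resize(cv2.imread('pics/w7.png'),(400,300))]))
E
```

```text
10.0833 [ 0.53540163 -0.04503574  0.18874142] [0.70436445 1.20403219 0.22233917]
```

View pics/v7.png

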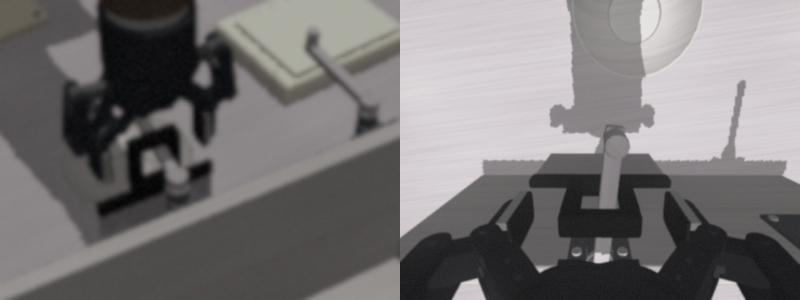

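Call:
carry_out(steps=[[[1, 0, 2], 0], [[1, 0, 2], 0], [[1, 0, 2], 0], [[1, 0, 2], 0], [[1, 0, 2], 0], [[1, 0, 2], 0], [[1, 0, 2], 0], [[1, 0, 2], 0], [[1, 0, 2], 0], [[1, 0, 2], 0]], jaw=255, force=45)

```text
t: 10.92
position: [0.5347, -0.044, 0.1855]
ee_rot: [2.368, 2.064, 0.0]
ft_force: [-1.8, 0.8, 4.3]
width: 0.0454
```

Call:
carry_out(steps=[[[0, 0, -4], 0], [[0, 0, -10], 0], [[0, 0, -16], 0], [[0, 0, -21], 0], [[0, 0, -23], 0], [[0, 0, -23], 0], [[0, 0, -23], 0]])

```text
t: 11.5
position: [0.5346, -0.044, 0.2084]
ee_rot: [2.368, 2.064, 0.0]
ft_force: [0.8, -0.1, -1.9]
width: 0.0456
```

```bash
python3 - <<'E'
from h import *
w=snap('wrist','w8');s=snap('scene','s8');b=bot.sense(); print(b['t'],b['position'],b['ft_force'],b['torque'],b['width'])
d=cv2.imread('pics/s8.png')[170:290,210:370]
cv2.imwrite('pics/v8.png',cv2.hconcat([cv2.resize(d,(400,300),interpolation=cv2.INTER_CUBIC),cv2.resize(cv2.imread('pics/w8.png')[150:360,140:420],(400,300))]))
E
```

```text
11.6 [ 0.53433117 -0.04398405  0.2079974 ] [ 0.07957609 -0.9093943  -2.48566648] [-0.03275923 -0.01968782 -0.00640622] 0.0453406562840418
```

View pics/v8.png

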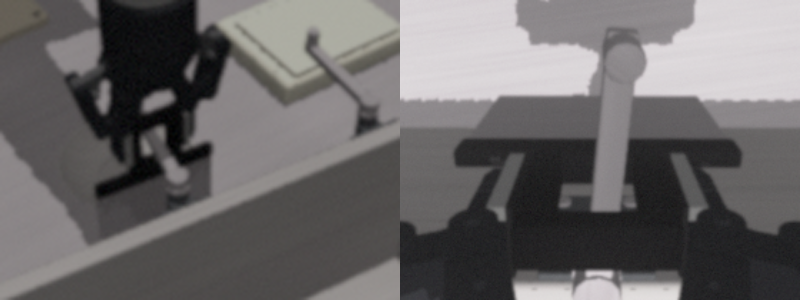

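Call:
carry_out(steps=[[[1, -5, 0], 0], [[2.5, -15, 0], 0], [[4, -27, 0], 0], [[5, -39, 0], 0], [[6, -50, 0], 0], [[7.5, -60, 0], 0], [[8.5, -70, 0], 0], [[10, -79, 0], 0], [[10.5, -83, 0], 0], [[10.5, -83, 0], 0]])

```text
t: 12.43
position: [0.4529, -0.022, 0.2084]
ee_rot: [-2.368, -2.064, 0.0]
ft_force: [0.8, 0.2, -1.3]
width: 0.0458
```

```bash
python3 - <<'E'
from h import *
w=snap('wrist','w9');s=snap('scene','s9');b=bot.sense(); print(b['t'],b['position'],b['ft_force'],b['torque'],b['width'])
d=cv2.imread('pics/s9.png')[150:300,190:390]
cv2.imwrite('pics/v9.png',cv2.hconcat([cv2.resize(d,(400,300),interpolation=cv2.INTER_CUBIC),cv2.resize(cv2.imread('pics/w9.png'),(400,300))]))
E
```

```text
12.5333 [ 0.45416485 -0.02224561  0.20853415] [ 0.75109031 -0.48080507 -1.45711553] [0.0176201  0.081001   0.01069649] 0.045633491892671164
```

View pics/v9.png

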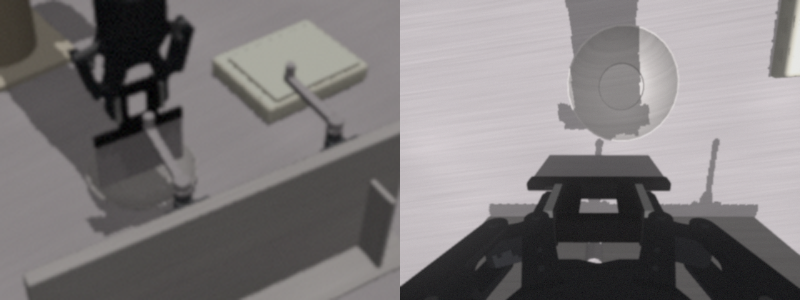

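Call:
carry_out(steps=[[[8, 0, 0], 0], [[22, 0, 0], 0], [[40, -1, 0], 0], [[60, -1, 0], 0], [[80, -1, 0], 0], [[100, -1, 0], 0], [[120, -1, 0], 0], [[138, -1, 0], 0], [[155, -1, 0], 0], [[170, -1, 0], 0], [[178, -1, 0], 0], [[180, -1, 0], 0], [[180, -1, 0], 0], [[180, -1, 0], 0], [[180, -1, 0], 0]])

```text
t: 13.78
position: [0.4773, 0.1555, 0.2083]
ee_rot: [2.369, 2.063, -0.001]
ft_force: [0.1, -0.1, -1.3]
width: 0.0453
```

```bash
python3 - <<'E'
from h import *
w=snap('wrist','w10');s=snap('scene','s10');b=bot.sense(); print(b['t'],b['position'],b['ft_force'],b['torque'],b['width'])
d=cv2.imread('pics/s10.png')[150:300,190:390]
cv2.imwrite('pics/v10.png',cv2.hconcat([cv2.resize(d,(400,300),interpolation=cv2.INTER_CUBIC),cv2.resize(cv2.imread('pics/w10.png')[150:360,140:420],(400,300))]))
e=onz
E
```

```text
13.8833 [0.47738971 0.15545665 0.20837654] [-0.34843599  1.47532885 -2.04266398] [-0.03649681 -0.00976766  0.00291993] 0.04550920825518663
```

View pics/v10.png

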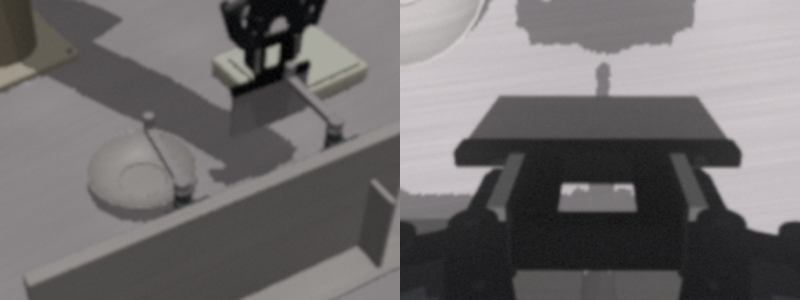

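Call:
carry_out(steps=[[[0, 4, 0], 0], [[0, 11, 0], 0], [[0, 19, 0], 0], [[0, 27, 0], 0], [[0, 35, 0], 0], [[0, 42, 0], 0], [[0, 46, 0], 0], [[0, 46, 0], 0]])

```text
t: 14.55
position: [0.524, 0.1497, 0.208]
ee_rot: [2.369, 2.063, 0.0]
ft_force: [1.0, -0.8, -1.7]
width: 0.0453
```

```bash
python3 - <<'E'
from h import *
w=snap('wrist','w11');s=snap('scene','s11');b=bot.sense(); print(b['t'],b['position'],b['ft_force'],b['torque'],b['width'])
d=cv2.imread('pics/s11.png')[150:300,190:390]
cv2.imwrite('pics/v11.png',cv2.hconcat([cv2.resize(d,(400,300),interpolation=cv2.INTER_CUBIC),cv2.resize(cv2.imread('pics/w11.png')[150:360,140:420],(400,300))]))
e=onz
E
```

```text
14.65 [0.52292235 0.14981218 0.20801504] [ 0.09403423 -0.53426884 -1.81763456] [0.00766962 0.05433737 0.03508098] 0.0450715319106602
```

View pics/v11.png

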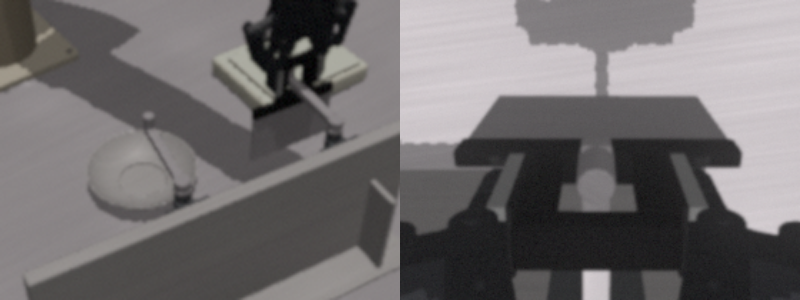

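The post (597,185 in the crop) is passing through the middle of the opening with no contact force, so I'll keep going in.

Call:
carry_out(steps=[[[0, 5, 0], 0], [[0, 13, 0], 0], [[0, 21, 0], 0], [[0, 28, 0], 0], [[0, 31, 0], 0], [[0, 31, 0], 0], [[0, 31, 0], 0]])

```text
t: 15.23
position: [0.5538, 0.1455, 0.2081]
ee_rot: [-2.369, -2.063, 0.001]
ft_force: [0.6, 0.7, -2.4]
width: 0.0454
```

```bash
python3 - <<'E'
from h import *
w=snap('wrist','w12');b=bot.sense(); print(b['t'],b['position'],b['ft_force'],b['torque'],b['width'])
cv2.imwrite('pics/v12.png',cv2.resize(cv2.imread('pics/w12.png')[150:360,140:420],(600,450)))
E
```

```text
15.2833 [0.55351322 0.14558924 0.20808261] [ 0.40557664  0.17239281 -1.69127781] [-0.00837609 -0.05249685  0.01676427] 0.04556575853070598
```

View pics/v12.png

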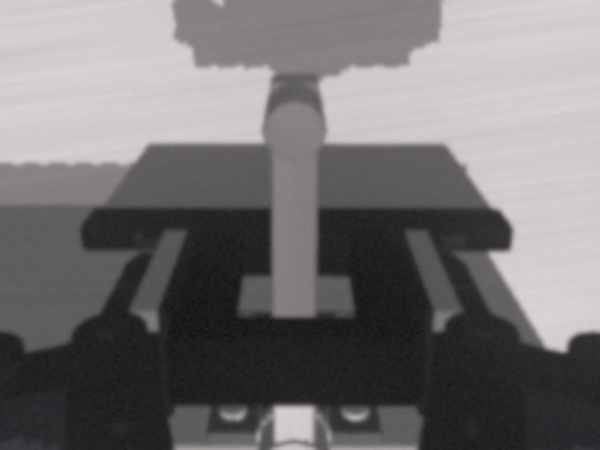

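Centred on the bar. Next I'll lower it gently and watch for contact; the pick height was 0.1855.

Call:
carry_out(steps=[[[0, 0, 4], 0], [[0, 0, 9], 0], [[0, 0, 14], 0], [[0, 0, 18], 0], [[0, 0, 20], 0], [[0, 0, 20], 0], [[0, 0, 20], 0]])

```text
t: 15.87
position: [0.5535, 0.1456, 0.1881]
ee_rot: [-2.368, -2.064, 0.001]
ft_force: [0.2, -0.7, -2.3]
width: 0.0455
```

Call:
carry_out(steps=[[[0, 0, 1], 0], [[0, 0, 2], 0], [[0, 0, 2], 0], [[0, 0, 2], 0]])

```text
t: 16.2
position: [0.5537, 0.1456, 0.1864]
ee_rot: [2.368, 2.064, 0.0]
ft_force: [0.4, 0.2, -2.1]
width: 0.0451
```

Call:
carry_out(steps=[[[0, 0, 1], 0], [[0, 0, 1], 0], [[0, 0, 1], 0]])

```text
t: 16.45
position: [0.5539, 0.1457, 0.1857]
ee_rot: [2.368, 2.064, 0.001]
ft_force: [-0.0, 0.7, 0.3]
width: 0.0457
```

Call:
carry_out(steps=[[[0, 0, 0.5], 0], [[0, 0, 0.5], 0], [[0, 0, 0.5], 0]])

```text
t: 16.7
position: [0.5539, 0.1457, 0.1854]
ee_rot: [2.368, 2.064, 0.001]
ft_force: [-1.1, 0.2, 2.3]
width: 0.0456
```

Call:
carry_out(steps=[[[0, 0, 0], 0], [[0, 0, 0], 0], [[0, 0, 0], 0], [[0, 0, 0], 0], [[0, 0, 0], 0], [[0, 0, 0], 0], [[0, 0, 0], 0], [[0, 0, 0], 0]], jaw=0)

```text
t: 17.37
position: [0.5537, 0.1456, 0.1848]
ee_rot: [-2.369, -2.064, 0.0]
ft_force: [0.5, -0.9, 0.6]
width: 0.0855
```

Call:
carry_out(steps=[[[0, 0, -10], 0], [[0, 0, -30], 0], [[0, 0, -60], 0], [[0, 0, -95], 0], [[0, 0, -130], 0], [[0, 0, -150], 0], [[0, 0, -150], 0]])

```text
t: 17.95
position: [0.5555, 0.1461, 0.3418]
ee_rot: [2.365, 2.061, 0.016]
ft_force: [0.6, -0.6, 0.8]
width: 0.0854
```

```bash
python3 - <<'E'
from h import *
w=snap('wrist','w13');s=snap('scene','s13');b=bot.sense(); print(b['t'],b['position'],b['ft_force'],b['torque'],b['width'],R.from_rotvec(b['ee_rot']).as_matrix().round(3))
d=cv2.imread('pics/s13.png')[150:300,190:390]
cv2.imwrite('pics/v13.png',cv2.hconcat([cv2.resize(d,(400,300),interpolation=cv2.INTER_CUBIC),cv2.resize(cv2.imread('pics/w13.png'),(400,300))]))
E
```

```text
18.05 [0.55415178 0.14577713 0.33640422] [ 0.30347525  0.69150181 -0.25397908] [-0.01122114  0.03872327  0.00997225] 0.08526047502748191 [[ 0.137  0.991  0.003]
 [ 0.991 -0.137  0.001]
 [ 0.001  0.003 -1.   ]]
```

View pics/v13.png

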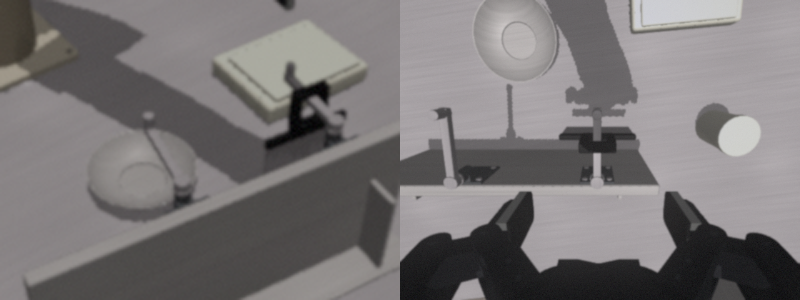

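```bash
python3 - <<'E'
from h import *
w=ld('w13')
im=cv2.imread('pics/w13.png')[140:280,20:310];cv2.imwrite('pics/w13z.png',cv2.resize(im,None,fx=2.7,fy=2.7,interpolation=cv2.INTER_CUBIC))
h=onz(w,72.8,256,.21);t=onz(w,54.6,159.6,.221);print(h,t,np.linalg.norm((h-t)[:2]),np.degrees(np.arctan2(*(t-h)[[1,0]])))
E
```

```text
[ 0.5746984  -0.04447388  0.21      ] [ 0.48807568 -0.02231501  0.221     ] 0.08941203034799 165.65093621754508
```

View pics/w13z.png

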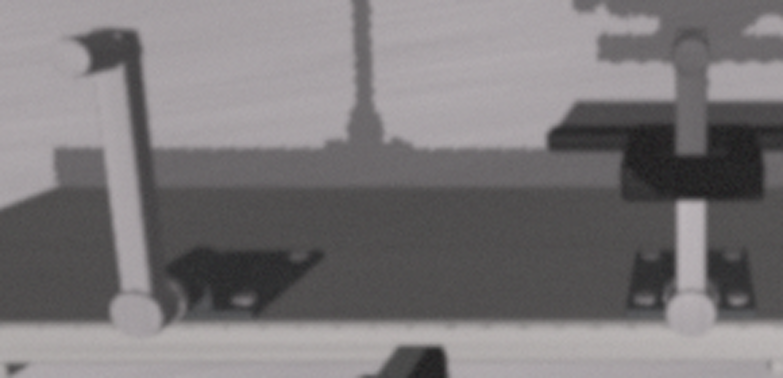

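Call:
carry_out(steps=[[[-8, -2, 0], 7], [[-20, -4, 0], 14], [[-33, -6, 0], 21], [[-46, -9, 0], 28], [[-59, -12, 0], 35], [[-72, -14, 0], 42], [[-85, -17, 0], 49], [[-98, -19, 0], 56], [[-111, -22, 0], 63], [[-123, -24, 0], 70], [[-135, -26, 0], 77], [[-146, -28, 0], 84], [[-154, -30, 0], 91], [[-157, -31, 20], 95], [[-157, -31, 50], 95], [[-157, -31, 85], 95], [[-157, -31, 115], 95], [[-157, -31, 129], 95], [[-157, -31, 131], 95], [[-157, -31, 131], 95]], jaw=255, force=30)

```text
t: 19.72
position: [0.4999, -0.0056, 0.2018]
ee_rot: [3.121, -0.352, -0.008]
ft_force: [0.2, 0.4, -0.1]
width: -0.0002
```

```bash
python3 - <<'E'
from h import *
s=snap('scene','s14');b=bot.sense(); print(b['t'],b['position'],b['ft_force'],b['q'],b['width'],R.from_rotvec(b['ee_rot']).as_matrix().round(3))
d=cv2.imread('pics/s14.png')[150:300,190:390]
cv2.imwrite('pics/v14.png',cv2.resize(d,(600,450),interpolation=cv2.INTER_CUBIC))
from arc import *
H=np.array([.574,-.049])
M=R.from_rotvec(b['ee_rot']).as_matrix(); ya=np.degrees(np.arctan2(M[1,1],M[0,1]));print(ya)
r=rows(H,.080,-.016,0,list(range(167,252,4)),b['position'][:2],ya,0)
for x in r: print(x)
E
```

```text
19.7667 [ 0.50107248 -0.00562338  0.20343094] [0.38407638 0.51453059 0.03663499] [-1.12167819e-02  2.66344898e-01 -7.17472475e-02  1.23432057e+00
 -9.41235055e-06  1.78401766e+00] 2.151599070574715e-05 [[ 0.975 -0.223 -0.002]
 [-0.223 -0.975  0.   ]
 [-0.002  0.    -1.   ]]
-102.8593406030917
[[0.8, 9.9, 0], -359.9]
[[-0.1, 15.5, 0], -363.9]
[[-0.7, 21.1, 0], -367.9]
[[-0.8, 26.8, 0], -371.9]
[[-0.6, 32.5, 0], -375.9]
[[0.1, 38.2, 0], -379.9]
[[1.1, 43.8, 0], -383.9]
[[2.5, 49.3, 0], -387.9]
[[4.4, 54.7, 0], -391.9]
[[6.5, 60.0, 0], -395.9]
[[9.1, 65.0, 0], -399.9]
[[12.0, 70.0, 0], -403.9]
[[15.2, 74.6, 0], -407.9]
[[18.8, 79.1, 0], -411.9]
[[22.6, 83.3, 0], -415.9]
[[26.7, 87.2, 0], -419.9]
[[31.1, 90.8, 0], -423.9]
[[35.8, 94.1, 0], -427.9]
[[40.6, 97.1, 0], -431.9]
[[45.7, 99.7, 0], -435.9]
[[50.9, 102.0, 0], -439.9]
[[56.3, 103.9, 0], -443.9]
```

View pics/v14.png

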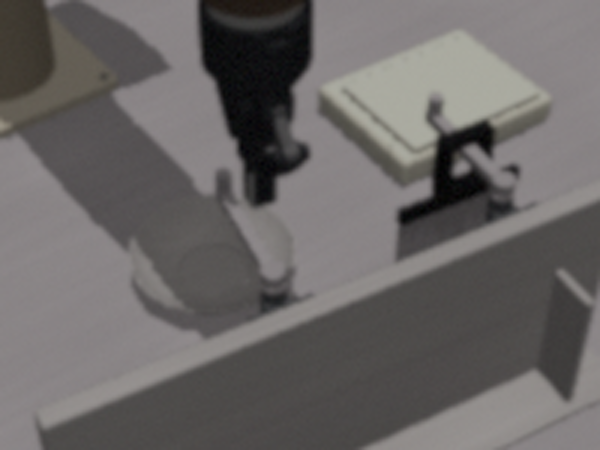

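Call:
carry_out(steps=[[[0.5, 5, 0], 0], [[1, 10, 0], 0], [[0, 15.5, 0], -4], [[-0.5, 21, 0], -8], [[-1, 27, 0], -12], [[-0.5, 32.5, 0], -16], [[0, 38, 0], -20], [[1, 44, 0], -24]])

```text
t: 20.43
position: [0.4937, -0.0486, 0.2053]
ee_rot: [-3.125, -0.311, -0.006]
ft_force: [0.7, 3.1, 0.3]
width: -0.0001
```

```bash
python3 - <<'E'
from h import *
s=snap('scene','s15');b=bot.sense(); print(b['t'],b['position'],b['ft_force'],b['q'])
d=cv2.imread('pics/s15.png')[150:300,190:390]
cv2.imwrite('pics/v15.png',cv2.resize(d,(600,450),interpolation=cv2.INTER_CUBIC))
from arc import *
H=np.array([.574,-.049])
M=R.from_rotvec(b['ee_rot']).as_matrix(); ya=np.degrees(np.arctan2(M[1,1],M[0,1]));print(ya)
r=rows(H,.080,-.016,0,list(range(195-360,250-360,4)),b['position'][:2],ya,0)
for x in r: print(x)
E
```

```text
20.4833 [ 0.49381551 -0.04966091  0.20532478] [1.26493953 1.41023525 0.26442969] [-1.00758786e-01  2.51827767e-01 -8.61117583e-02  1.22908753e+00
  9.08694609e-04  1.27074323e+00]
-78.58120596702712
[[-2.1, 4.3, 0], -3.6]
[[-2.7, 9.9, 0], -7.6]
[[-2.9, 15.6, 0], -11.6]
[[-2.6, 21.3, 0], -15.6]
[[-2.0, 27.0, 0], -19.6]
[[-1.0, 32.6, 0], -23.6]
[[0.4, 38.1, 0], -27.6]
[[2.2, 43.5, 0], -31.6]
[[4.4, 48.8, 0], -35.6]
[[6.9, 53.9, 0], -39.6]
[[9.7, 58.8, 0], -43.6]
[[13.0, 63.5, 0], -47.6]
[[16.5, 68.0, 0], -51.6]
[[20.3, 72.2, 0], -55.6]
```

View pics/v15.png

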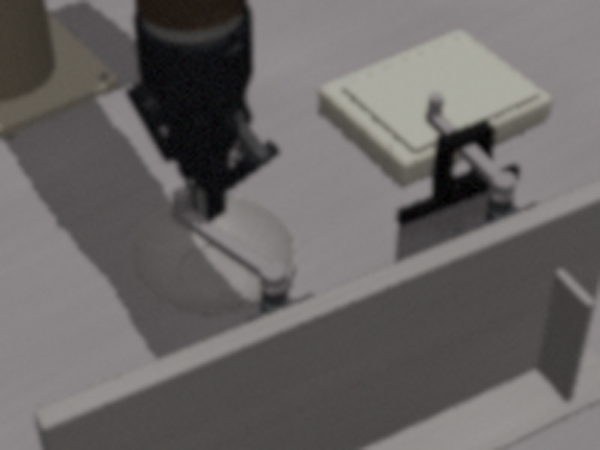

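Call:
carry_out(steps=[[[-2, 4.5, 0], -4], [[-2.5, 10, 0], -8], [[-3, 15.5, 0], -12], [[-2.5, 21, 0], -16], [[-2, 27, 0], -20], [[-1, 32.5, 0], -24], [[0.5, 38, 0], -28], [[2, 43.5, 0], -32], [[4.5, 49, 0], -36], [[7, 54, 0], -40], [[9.5, 59, 0], -44], [[13, 63.5, 0], -48], [[16.5, 68, 0], -52], [[16.5, 68, 0], -52]])

```text
t: 21.65
position: [0.5224, -0.1131, 0.2046]
ee_rot: [2.677, 1.643, 0.001]
ft_force: [-0.5, 0.4, 0.2]
width: -0.0001
```

```bash
python3 - <<'E'
from h import *
s=snap('scene','s16');b=bot.sense(); print(b['t'],b['position'],b['ft_force'],b['q'])
d=cv2.imread('pics/s16.png')[150:300,190:390]
cv2.imwrite('pics/v16.png',cv2.resize(d,(600,450),interpolation=cv2.INTER_CUBIC))
from arc import *
H=np.array([.574,-.049])
M=R.from_rotvec(b['ee_rot']).as_matrix(); ya=np.degrees(np.arctan2(M[1,1],M[0,1]));print(ya)
r=rows(H,.080,-.016,0,list(range(-116,-88,2)),b['position'][:2],ya,0)
for x in r: print(x)
E
```

```text
21.7 [ 0.52241838 -0.11289099  0.20451458] [-0.7708195  -0.06838379  0.4373827 ] [-2.12670852e-01  3.27979918e-01  1.66225225e-02  1.25806407e+00
 -2.76642565e-04  2.59348910e-01]
-27.04475455878138
[[0.1, 2.4, 0], -1.0]
[[-0.4, 5.2, 0], -3.0]
[[-0.7, 8.0, 0], -5.0]
[[-1.0, 10.8, 0], -7.0]
[[-1.2, 13.7, 0], -9.0]
[[-1.2, 16.5, 0], -11.0]
[[-1.2, 19.4, 0], -13.0]
[[-1.1, 22.2, 0], -15.0]
[[-0.8, 25.0, 0], -17.0]
[[-0.5, 27.9, 0], -19.0]
[[-0.1, 30.7, 0], -21.0]
[[0.5, 33.5, 0], -23.0]
[[1.1, 36.3, 0], -25.0]
[[1.8, 39.0, 0], -27.0]
```

View pics/v16.png

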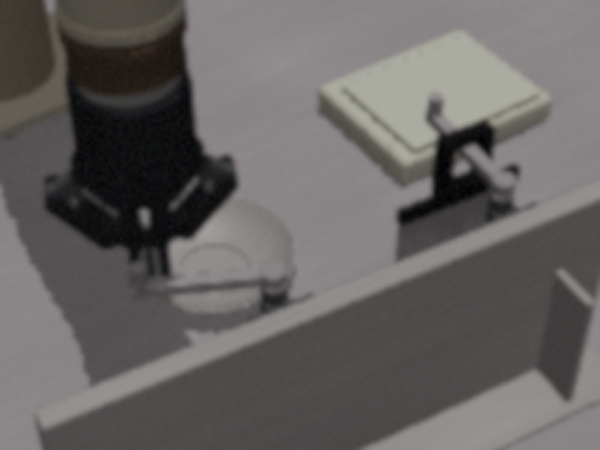

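Call:
carry_out(steps=[[[0, 2.5, 0], -1], [[-0.5, 5, 0], -3], [[-0.5, 8, 0], -5], [[-0.5, 8, 0], -5]])

```text
t: 22.03
position: [0.5288, -0.1165, 0.204]
ee_rot: [2.603, 1.759, -0.001]
ft_force: [-2.0, -0.3, 1.5]
width: 0.0002
```

Call:
carry_out(steps=[[[0, 1.5, 0], -1], [[0, 3, 0], -2], [[0, 3, 0], -2]])

```text
t: 22.28
position: [0.5316, -0.1177, 0.2038]
ee_rot: [2.571, 1.805, -0.001]
ft_force: [-2.7, -0.8, 1.0]
width: -0.0002
```

Call:
carry_out(steps=[[[0, 1.5, 0], -1], [[0, 3, 0], -2], [[0, 3, 0], -2]])

```text
t: 22.53
position: [0.5347, -0.1187, 0.2038]
ee_rot: [2.538, 1.85, -0.0]
ft_force: [-3.2, -0.4, 0.3]
width: -0.0001
```

Call:
carry_out(steps=[[[0, 1.5, 0], -1], [[0, 3, 0], -2], [[0, 3, 0], -2]])

```text
t: 22.78
position: [0.5377, -0.1195, 0.2038]
ee_rot: [2.506, 1.895, 0.0]
ft_force: [-2.1, 0.1, 0.4]
width: 0.0001
```

Call:
carry_out(steps=[[[0, 1, 0], -0.5], [[0, 2, 0], -1], [[0, 2, 0], -1]])

```text
t: 23.03
position: [0.5395, -0.12, 0.2038]
ee_rot: [2.49, 1.916, 0.0]
ft_force: [-3.1, -0.9, 0.5]
width: 0.0001
```

Call:
carry_out(steps=[[[0, 1, 0], -0.5], [[0, 2, 0], -1], [[0, 2, 0], -1]])

```text
t: 23.28
position: [0.5414, -0.1205, 0.2038]
ee_rot: [2.473, 1.938, 0.0]
ft_force: [-3.1, -1.4, 0.4]
width: 0.0002
```

Call:
carry_out(steps=[[[0, 1, 0], -0.5], [[0, 2, 0], -1], [[0, 2, 0], -1]])

```text
t: 23.53
position: [0.5434, -0.121, 0.2038]
ee_rot: [2.456, 1.959, 0.0]
ft_force: [-2.8, -1.5, 1.0]
width: -0.0
```

Call:
carry_out(steps=[[[0, 1, 0], -1], [[0, 2, 0], -1.5], [[0, 2, 0], -1.5]])

```text
t: 23.78
position: [0.545, -0.1215, 0.2037]
ee_rot: [-2.43, -1.991, 0.001]
ft_force: [-3.3, -1.5, 0.9]
width: 0.0001
```

Call:
carry_out(steps=[[[0, 1, 0], -0.5], [[0, 2, 0], -1.5], [[0, 2, 0], -1.5]])

```text
t: 24.03
position: [0.5454, -0.1218, 0.2034]
ee_rot: [-2.402, -2.021, 0.005]
ft_force: [-7.1, -1.5, 2.1]
width: -0.0
```

Call:
carry_out(steps=[[[0, 1, 0], -0.5], [[0, 2, 0], -1.5], [[0, 2, 0], -1.5]])

```text
t: 24.28
position: [0.5458, -0.1222, 0.203]
ee_rot: [-2.374, -2.051, 0.009]
ft_force: [-11.8, -1.1, 3.3]
width: 0.0001
```

Call:
carry_out(steps=[[[0, 1, 0], 0], [[0, 1.3, 0], 0], [[0, 1.3, 0], 0], [[0, 1.3, 0], 0], [[0, 1.3, 0], 0], [[0, 1.3, 0], 0], [[0, 1.3, 0], 0], [[0, 1.3, 0], 0]])

```text
t: 24.95
position: [0.5461, -0.1222, 0.2029]
ee_rot: [-2.373, -2.049, 0.01]
ft_force: [-12.1, -1.7, 4.4]
width: -0.0003
```

Call:
carry_out(steps=[[[0, 0.8, 0], 0], [[0, 0.8, 0], 0], [[0, 0.8, 0], 0], [[0, 0.8, 0], 0], [[0, 0.8, 0], 0], [[0, 0.8, 0], 0], [[0, 0.8, 0], 0]])

```text
t: 25.53
position: [0.5463, -0.1223, 0.2028]
ee_rot: [-2.373, -2.048, 0.012]
ft_force: [-14.6, -1.5, 3.6]
width: -0.0002
```

Call:
carry_out(steps=[[[0, -5, 0], 0], [[0, -15, 0], 0], [[0, -20, -20], 0], [[0, -20, -60], 0], [[0, -30, -100], 0], [[0, -50, -140], 0], [[0, -80, -160], 0], [[0, -100, -160], 0], [[0, -100, -160], 0], [[0, -100, -160], 0]])

```text
t: 26.37
position: [0.4529, -0.1076, 0.3653]
ee_rot: [2.374, 2.052, 0.006]
ft_force: [0.5, 0.1, 0.6]
width: -0.0003
```

```bash
python3 - <<'E'
from h import *
s=snap('scene','s17');w=snap('wrist','w17');t=snap('top','t17');b=bot.sense(); print(b['t'],b['position'],b['ft_force'],b['q'])
d=cv2.imread('pics/s17.png')[170:290,220:380]
cv2.imwrite('pics/v17.png',cv2.hconcat([cv2.resize(d,(400,300),interpolation=cv2.INTER_CUBIC),cv2.resize(cv2.imread('pics/w17.png'),(400,300))]))
E
```

```text
26.5167 [ 0.45310792 -0.10779465  0.36312948] [-0.26004606  0.50413926 -0.04381303] [-2.33864131e-01  1.52951998e-01  1.98436975e-01  1.61637126e+00
  4.90916405e-04 -8.83719297e-02]
```

View pics/v17.png

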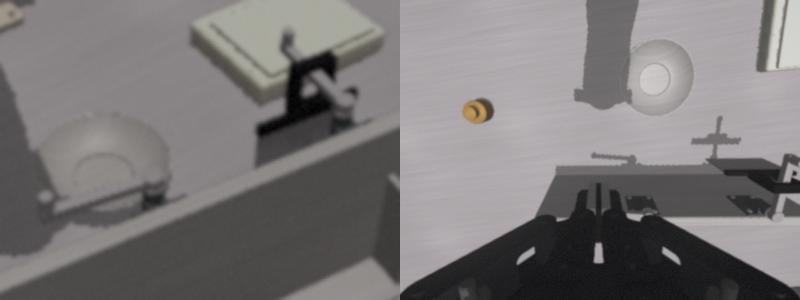

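View pics/t17.png

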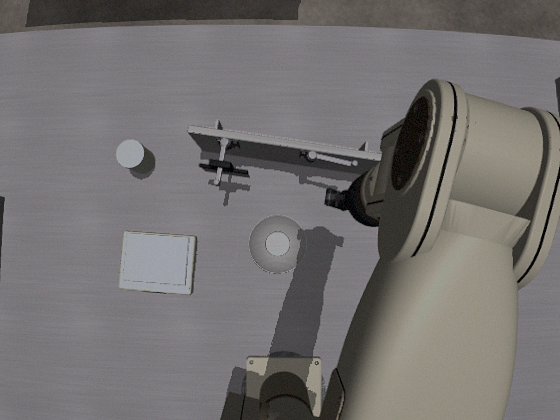

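```bash
python3 - <<'E'
from h import *
im=cv2.imread('pics/t17.png')[115:205,190:370];cv2.imwrite('pics/t17z.png',cv2.resize(im,None,fx=4.4,fy=4.4,interpolation=cv2.INTER_CUBIC))
E
```

```text
(no output)
```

View pics/t17z.png

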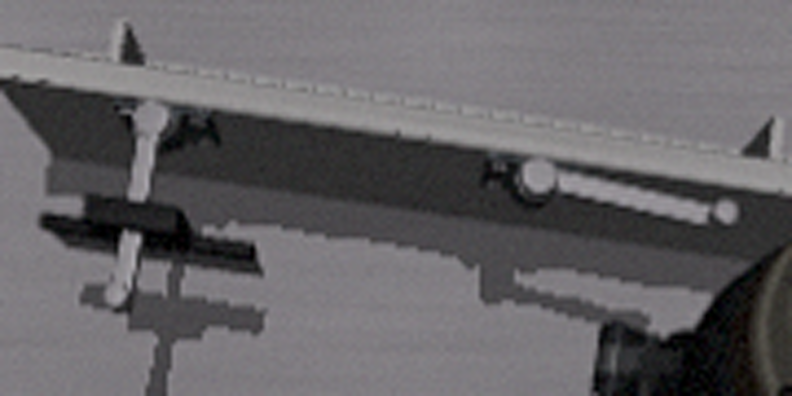

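```bash
python3 - <<'E'
from h import *
t=ld('t17');q=lambda x,y:(190+x/4.4,115+y/4.4)
for n,a,b in (('spare',(153,117),(118,294)),('used',(540,176),(726,211))):
  h=onz(t,*q(*a),.21);p=onz(t,*q(*b),.221);print(n,h,p,np.linalg.norm((h-p)[:2]),np.degrees(np.arctan2(*(p-h)[[1,0]])))
print(onz(t,*q(133,213),.215))
E
```

```text
spare [0.60144153 0.13553508 0.21      ] [0.51319881 0.14832161 0.221     ] 0.08916429970616405 171.75512623256395
used [ 0.57449129 -0.05138284  0.21      ] [ 0.55653018 -0.13886132  0.221     ] 0.08930333090208249 -101.60274126576151
[0.55319246 0.14315211 0.215     ]
```

```bash
python3 -c "
from workcell import job,bot
print(bot.sense()['t'],job.close_job())"
```

```text
the job is handed in; nothing more can be done
26.5167 None
```

The job is done and handed in at 26.5 s; no verdict was reported.

1. **Spare (left) hook opened:** I swung it out with shut fingertips and pressed it on its open stop with about 16 N for half a second.
2. **Scraper moved:** I gripped it across the handle, lifted it 23 mm and slid it off past the old post. It went onto the spare bar without touching the post. I lowered it with only about 2 N of contact, and it hangs about 48 mm from the hinge.
3. **Used (right) hook folded:** I swung it back flat along the panel and pressed it home with about 12–15 N for over a second.

**Last checks (top view, with the arm lifted clear):**
- The spare hook points at 171.8°, against 171.9° when it was pressed open, so hanging the scraper did not shift it.
- The used hook lies at -101.6°, 3.7° short of parallel to the panel. That is within its stop tolerance, and the force rose there as it would at a stop.
- The scraper hangs on the spare bar, and the scale, tin and jar looked untouched. The brass weight was hidden by the arm in this view, but the wrist view showed it standing.

**Disagreement:** the scene camera placed points up to about 10 mm off the top and wrist cameras. I went by the top and wrist views, and the contacts agreed with them.

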